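Unclip a filter cartridge and snap it into the filter head

TASK

The filter cartridge is parked in its plain storage stand. Pinch its two side tabs together to unclip it, lift it out, and press it into the filter head (the holder with the hose tails and the spring-loaded valve pin, whose pocket may be set higher or lower) until it is fully home, with both tabs sprung out again under the head's bars, and let go. Do not press it into the head with more than about 35 N, and leave the things standing behind the holders where they are.

Things in the scene. Friction and masses are not known exactly. Their poses are not given: they have to be found in the camera images.
- cartridge: Filter cartridge, white plastic, 66 mm tall, 0.12 to 0.19 kg. Origin: centre of its underside, z up. Foot 40 x 40 mm, 10 high, tapered to 35 mm at the bottom; core 40 (x) x 30 (y) mm up to z = 32; round bowl 30 mm across from there to the top. Two upright grey sprung tabs, one at +y, one at -y. Half-turn symmetric. Starts home and latched in the stand, tabs along the stand's y.
- pinch (a point): Point on the cartridge's axis at the tabs' mid height, 47 mm over its underside. The tabs' finger pads are 22 mm wide (x) and reach from 32 to 62 mm over the underside; outer faces 50 mm apart (y) when free, 40 mm when pinched to their stops. Fingers closing along y, tips 36 to 44 mm over the underside, pinch both and can lift by them; a 25 to 50 N grip does both. Friction about 0.6.
- barbs (a point): Point on the cartridge's axis 22.5 mm over its underside: level of the square upper ends of the tabs' barbs, which catch under the holders' bars. The barbs are slippery and slope in below, down to 11 mm. They reach 28 mm out from the axis along y when free, 23 mm when fully pinched.
- bowl_top (a point): Middle of the flat top of the cartridge's bowl, 66 mm over its underside and 4 mm over the tabs; it may be pushed down on.
- tab_a (a joint): How far the tab at the cartridge's +y side is pushed in, m: 0 sprung out, 0.005 at its stop. Its spring gives 1.5 N at 0 and 4.5 N at the stop. From 0.003 on the barb clears the holder's bar.
- tab_b (a joint): The same for the tab at the -y side (also grows as it is pushed in).
- stand: Storage stand, fixed: white base plate 80 x 90 x 8 mm (x, y, z) with a plain pocket, 60 x 68 mm outside. Origin: centre of the underside, z up. Pocket floor at z = 8, rim at z = 38 mm. The cartridge rests on the floor, its barbs about 1.5 mm under the two bars; it cannot be lifted out until both tabs are pinched.
- head: Filter head, fixed: metal base plate 94 x 102 x 8 mm (x, y, z) with a low sleeve; in it a grey pocket shaped like the stand's, with a steel hose tail to +x and to -x reaching x = 53 mm, and a valve pin inside. Origin: centre of the base's underside, z up. The cartridge goes in upright with its tabs along the head's y, either way round.
- head_mean (a point): Middle of the head's pocket floor if it were set at mid height, 17 mm over the head's origin. The pocket has been clamped anywhere from 8 mm lower to 8 mm higher, floor, bars and rim together; this is not measured: find home by feel. Bars' undersides 24 mm, rim 30 mm over the floor. The head's plastic cracks if the cartridge is forced against it with more than 35 N.
- pocket_shape (a point): Point 30 mm over head_mean (mean rim). Both pockets: 43 mm wide in x, flared to 51 at the rim; in y 43 mm up to 6 mm over the floor, flared to 50 at 10; above that open windows at +y and -y, each bridged by a bar 6 mm high (24 to 30 over the floor), inner faces 50 mm apart. Latched, the barbs bear on the bars from below and the underside is about 1.5 mm over the floor.
- pin_rest (a point): Where the top of the valve pin stands at rest: 32 mm over the head's origin. A cartridge let go in the pocket's mouth stands on the pin or on its barbs' slopes. Pushing on the bowl slides the barbs past the bars until they snap out below (12 to 16 N) and the foot meets the floor. With one barb in it stands tilted: push again. Pinched and held down, it comes up again when let go.
- valve_pin (a joint): How far the valve pin (steel, 22 mm across, centre of the head) is pushed down, m: 0 at rest; 0.0055 to 0.0215 once the cartridge is latched, according to the pocket's height. Its spring gives 4.5 N at rest and 0.3 N more per mm.
- cup: Bystander: small white plastic cup, 47 mm across, 39 mm tall; origin at the centre of its underside.
- beaker: Bystander: glass beaker, 53 mm across, 69 mm tall; origin at the centre of its underside.
- label_roll: Bystander: white roll of labels standing on end, 60 mm across, 50 mm tall; origin at the centre of its underside.
- lab_timer: Bystander: flat white timer, 65 x 65 x 18 mm; origin at the centre of its underside.
There are look-alikes about, which are no part of the job. Leave any purple look-alike of the cartridge alone.

How it is judged:
By the outcome, as a careful person would: the job done as asked, in the order asked, and still so for the second after the job is handed in, with the robot touching nothing.
It also fails if it takes over 54 s, if anything falls off the work surface, if the arm or the gripper's body presses on something with over 40 N, if the wrist force passes 120 N, or if a joint passes its speed limit or range.

ROBOT

A 7-joint arm with a two-finger parallel gripper is mounted at the origin on a cart in front of the work surface, level with it; the furniture and walls round the work are solid. World frame = base frame: x ahead of the robot, y to its left, z up, the work surface at z = 0. Lengths are in mm, angles in rad, forces in N, time in s.
With the tool pointing down it reaches from about 350 to 775 mm from the base axis. Payload 3.1 kg.
Tool frame: the origin (TCP) lies at the very end of the fingers, on their centre line; the grasp point (between the pads) lies manip.hold_point_z behind it (manip.hold_point_z is the distance from the TCP to the grasp point, in mm); z points along the fingers, y is the direction in which the jaws open and shut (so a half turn about z gives the same grasp; the last joint's range is limited). The gripper opens to 85 mm and grips with 20 to 120 N. Pads are 22 mm wide; open, the fingers measure 114 mm over their backs; the gripper's body (76 mm by 85 mm) begins 54 mm behind the grasp point. The pads swing forward as they close: fully open they stand 13 mm farther back than shut.
Start: joints at [1.281, 0.311, 0.014, 1.512, -0.004, 1.319, -0.027], TCP at [134.932, -533.208, 231.304] pointing down, gripper open.
Joint ranges: [-2.7, 2.7], [-0.3, 1.91], [-1.27, 1.3], [0.12, 2.57], [-1.44, 4.58], [0.2, 2.03], [-3.05, 3.05]. Speed limits (rad/s): [2.79, 2.79, 3.14, 3.14, 3.14, 3.14, 3.14].

INTERFACE

Orientations are given as a rotation vector (axis times angle).
In Python, from rig import observe, imaging, job, manip gives the robot as it stands. The module is installed in compiled form; this text tells all that it offers.
- The arm moves only by the tool step_arm, never from a script. Its argument "series" is one flat list of numbers, 6 for each row, row after row: the shift along the world's x, y, z in mm, then the turn, a rotation vector about the world's x, y, z in rad. In form: [dx, dy, dz, rx, ry, rz, dx, dy, dz, rx, ry, rz, ...]. A call has 1 to 20 rows; each row is the pose to reach, as a shift and turn from the pose commanded when the call began; what a row does not reach only later rows make up. A row lasts 1/8 s, in which the tool goes at most 62.5 mm and 10.7 degrees, less where a joint would pass 70% of its speed; a pose out of reach is approached as far as the arm can. A call with a gripper value outside its range is refused whole. "fingers" is the finger opening in mm, from 0 to 85.4, set as the call begins (left out, the last holds). The fingers move at their own pace and stop on an object; the grip force is fixed at half the most. Time passes only in rows, so rows that repeat a pose let the fingers close. It gives the time, the measured TCP pose, the force and the opening at its end, in the units of the state.
- observe(): the state, without advancing time (a new reading comes with each control period).
- imaging.grab_frame(name): name is "scene" or "side" or "wrist"; returns a dict with "frame" (420x560x3 uint8, blue, green, red), "vfov" (degrees; the focal length in pixels is half the picture's height over the tangent of half this angle, whatever the lens; pixels are square), "cx", "cy" (the principal point, pixels), "distortion" ([k1, k2, p1, p2, k3] as OpenCV has them; the pictures are not rectified), "extrinsics" (4x4, takes a point from camera to world coordinates). Camera axes: x right, y up, looking along -z (the intrinsics and any distortion apply to the point x, -y, -z); pixel columns grow to the right and rows downward; lengths in mm; the calibration is good to about 2 mm. A picture is of the moment at which its call begins. There is no depth.
- job.job_done(): hands the job in, once; it reports no verdict.
The state is a dict: "t": time; "qpos": joint angles; "joint_velocities": joint speeds; "joint_torque": joint torques, N m; "ee_pos": TCP position; "orientation": TCP orientation; "force": force on the tool from outside, world axes, zero at the start; "wrist_torque": the same for the moment, N m; "width": opening from 0.0 (shut) to 1.0 (fully open).
Only numpy, scipy, OpenCV 4.12 (cv2) and the standard library are available. Lean on these libraries where they do the work, as an engineer would, in place of code of your own. Each camera call takes 0.05 s, during which the arm holds its last target. There are 200 camera calls.

## Working session

There is one attempt and no reset: what is moved stays moved. The work goes in short steps, Python scripts to look and compute and a tool call to move; the robot and the scene stay as the last step left them, time stands still between calls to the robot, and variables do not carry over. Pictures are saved under pics/ and viewed, about 8 in all and at most 12, crops included, and the job is handed in when it is done.

Besides the shell and the picture viewer there is one more tool, called after "Request:" by a JSON object that holds its "fn" and its "kwargs", one argument or row to a line. step_arm: Moves the arm, as the interface text tells. Its arguments: {"type":"object","properties":{"series":{"type":"array","items":{"type":"number"}},"fingers":{"type":"number"}},"required":["series"]}

```bash
mkdir -p pics; cat > h.py <<'E'
import numpy as np, cv2
from rig import observe, imaging, job, manip
def grab(n):
    f=imaging.grab_frame(n); im=f["frame"]; H=im.shape[0]
    fl=H/2/np.tan(np.radians(f["vfov"])/2)
    f["K"]=np.array([[fl,0,f["cx"]],[0,fl,f["cy"]],[0,0,1]]); f["D"]=np.array(f["distortion"],float); f["E"]=np.array(f["extrinsics"])
    return f
def rays(f,px):
    u=cv2.undistortPoints(np.array(px,float).reshape(-1,1,2),f["K"],f["D"]).reshape(-1,2)
    d=np.c_[u[:,0],-u[:,1],-np.ones(len(u))]@f["E"][:3,:3].T
    return f["E"][:3,3],d
def onplane(f,px,z):
    o,d=rays(f,px); return o+d*((z-o[2])/d[:,2])[:,None]
def proj(f,P):
    P=np.array(P,float).reshape(-1,3); c=(P-f["E"][:3,3])@f["E"][:3,:3]
    return cv2.projectPoints(np.c_[c[:,0],-c[:,1],-c[:,2]],np.zeros(3),np.zeros(3),f["K"],f["D"])[0].reshape(-1,2)
E
python3 - <<'E'
from h import *
import pickle
s=observe(); print(s, manip.hold_point_z)
fs={n:grab(n) for n in("scene","side","wrist")}
pickle.dump(fs,open("f0.pkl","wb"))
for n,f in fs.items(): print(n,f["vfov"],f["cx"],f["cy"],f["D"],f["E"].round(2).tolist()); cv2.imwrite(f"pics/{n}0.png",f["frame"])
im=np.hstack([cv2.resize(fs[n]["frame"],(400,300)) for n in("side","wrist")])
cv2.imwrite("pics/sw0.png",im)
E
```

```text
{'t': 0.0, 'qpos': array([ 1.28126691,  0.3117528 ,  0.01400278,  1.51306488, -0.00438886,
        1.31919999, -0.02718344]), 'joint_velocities': array([-0.00074052, -0.00039445, -0.00105376, -0.00016408, -0.00026436,
       -0.00038121,  0.00044949]), 'joint_torque': array([-6.25391613e-05, -3.79910088e+01,  1.45877777e-01, -2.30586380e+01,
        1.20336565e-02,  1.35539408e-02,  1.77403274e-05]), 'ee_pos': array([ 134.73701112, -532.48383106,  230.20306234]), 'orientation': array([-3.11514587e+00, -3.88136075e-01,  6.38489588e-04]), 'force': array([ 1.08875094,  0.30080928, -0.13873203]), 'wrist_torque': array([ 0.01368406, -0.0345384 ,  0.0306994 ]), 'width': 1.0014309619933863} 18.700000000000003
scene 54.92704522683921 281.50388178978164 210.82839297325538 [0.01813007 0.         0.         0.         0.        ] [[0.49, 0.65, -0.58, 76.52], [-0.87, 0.36, -0.34, -189.29], [-0.01, 0.67, 0.74, 703.15], [0.0, 0.0, 0.0, 1.0]]
side 48.22655311150097 281.7142943476284 213.97256553292254 [-0.14104155  0.          0.          0.          0.        ] [[-0.93, 0.13, -0.34, 287.22], [-0.37, -0.37, 0.85, 810.63], [-0.02, 0.92, 0.39, 411.35], [0.0, 0.0, 0.0, 1.0]]
wrist 64.57824402759798 280.3096680618979 212.9303614595071 [-0.02087263  0.          0.          0.          0.        ] [[0.25, 0.92, 0.31, 217.23], [-0.97, 0.23, 0.08, -512.57], [-0.0, -0.32, 0.95, 373.23], [0.0, 0.0, 0.0, 1.0]]
```

View pics/scene0.png

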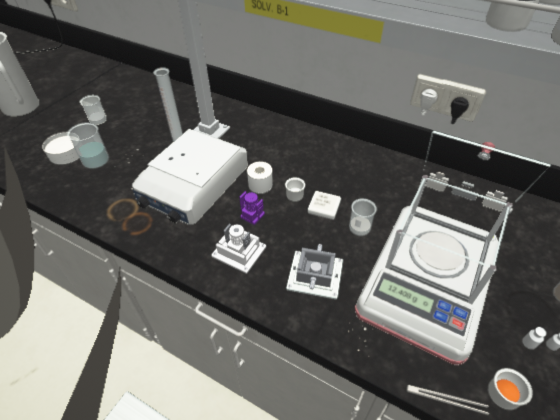

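View pics/sw0.png

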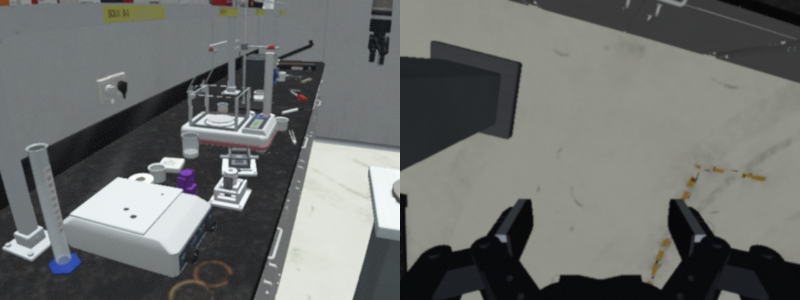

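The scene view shows a white cartridge in its stand at about (237,238). The head, empty, with its metal plate and pin, is at (316,268). Things that could be mistaken for the cartridge:
- purple look-alike at (252,207)
- label roll at (260,177)
- cup at (295,189)
- beaker at (362,216)

I choose the one at (237,238): white, with grey tabs, on a white plate. I'll check it in a close crop.

```bash
python3 - <<'E'
from h import *
import pickle
fs=pickle.load(open("f0.pkl","rb")); f=fs["scene"]
c=f["frame"][210:305,200:355]; c=cv2.resize(c,None,fx=5,fy=5,interpolation=cv2.INTER_CUBIC)
cv2.imwrite("pics/crop1.png",c)
print(onplane(f,[[237,250],[316,272]],8).round(1).tolist(), onplane(f,[[252,212],[260,180],[295,190],[324,205],[362,218]],20).round(0).tolist())
g=fs["side"];print(proj(g,onplane(f,[[237,250],[316,272]],8)).round(1).tolist())
E
```

```text
[[476.0, 152.6, 8.0], [508.0, -19.1, 8.0]] [[575.0, 176.0, 20.0], [674.0, 216.0, 20.0], [685.0, 124.0, 20.0], [674.0, 43.0, 20.0], [679.0, -48.0, 20.0]]
[[324.7, 274.5], [334.0, 230.7]]
```

View pics/crop1.png

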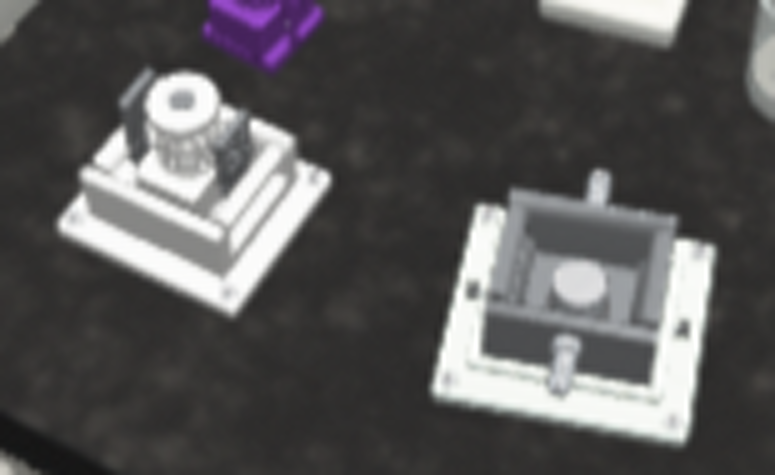

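The crop confirms it: white bowl, grey tabs left and right at crop (137,115) and (235,150), and a white stand plate. The head's plate corners are at crop (435,393), (690,440), (716,245) and (480,208). Next I'll get poses from the plate corners.

```bash
python3 - <<'E'
from h import *
import pickle
f=pickle.load(open("f0.pkl","rb"))["scene"]
o=np.array([200,210]); cv=lambda p:(np.array(p)+.5)/5-.5+o
S=onplane(f,cv([[58,222],[235,313],[330,178]]),8); H=onplane(f,cv([[435,393],[688,440],[716,245],[480,208]]),8)
d=lambda a,b:(np.linalg.norm(b-a).round(1),np.degrees(np.arctan2(*(b-a)[1::-1])).round(1))
print("stand",((S[0]+S[2])/2).round(1),d(S[0],S[1]),d(S[1],S[2]))
print("head",H.mean(0).round(1),[d(H[i],H[(i+1)%4]) for i in range(4)])
b=onplane(f,cv([[183,100]]),74);t=onplane(f,cv([[137,112],[236,150]]),55); print("bowl",b.round(1),"tabs",t.round(1),d(t[0],t[1]))
from scipy.spatial.transform import Rotation as R
s=observe();print(R.from_rotvec(s["orientation"]).as_matrix().round(3).tolist())
E
```

```text
stand [478.6 150.2   8. ] (np.float64(90.3), np.float64(-91.2)) (np.float64(77.9), np.float64(1.2))
head [505.  -19.4   8. ] [(np.float64(100.1), np.float64(-72.8)), (np.float64(94.0), np.float64(17.1)), (np.float64(100.1), np.float64(108.1)), (np.float64(92.3), np.float64(-163.0))]
bowl [[479.8 149.9  74. ]] tabs [[477.3 173.2  55. ]
 [480.5 126.6  55. ]] (np.float64(46.7), np.float64(-86.1))
[[0.969, 0.245, -0.001], [0.245, -0.969, 0.002], [-0.0, -0.002, -1.0]]
```

```bash
python3 - <<'E'
from h import *
import pickle
f=pickle.load(open("f0.pkl","rb"))["scene"]
print(onplane(f,[[357,312],[470,358],[495,225],[395,208],[410,390],[510,390],[535,338]],10).round(0).tolist())
print(onplane(f,[[423,175],[550,160]],200).round(0).tolist())
E
```

```text
[[464.0, -126.0, 10.0], [479.0, -328.0, 10.0], [811.0, -311.0, 10.0], [754.0, -101.0, 10.0], [376.0, -255.0, 10.0], [456.0, -396.0, 10.0], [572.0, -420.0, 10.0]]
[[670.0, -143.0, 200.0], [823.0, -336.0, 200.0]]
```

Request:
{"fn": "step_arm", "kwargs": {
  "series": [12,19,10,0,0,-0.02,35,57,20,0,0,-0.04,63,103,20,0,0,-0.06,92,149,20,0,0,-0.08,120,195,20,0,0,-0.1,148,241,20,0,0,-0.12,176,287,20,0,0,-0.14,204,333,20,0,0,-0.16,235,383,20,0,0,-0.18,251,425,20,0,0,-0.2,267,470,20,0,0,-0.22,283,515,20,0,0,-0.24,299,560,20,0,0,-0.248,315,605,20,0,0,-0.248,328,640,20,0,0,-0.248,338,665,20,0,0,-0.248,344,683,20,0,0,-0.248,344,683,20,0,0,-0.248,344,683,20,0,0,-0.248]
}}

```text
t: 2.52
ee_pos: [478.7, 148.6, 251.0]
orientation: [3.14, -0.002, -0.001]
force: [0.1, 0.3, 0.5]
width: 1.0
```

```bash
python3 - <<'E'
from h import *
import pickle
f=grab("wrist"); s=observe(); pickle.dump(f,open("f1.pkl","wb"))
print(s["ee_pos"],s["orientation"],s["force"],s["t"])
cv2.imwrite("pics/w1.png",cv2.resize(f["frame"],(800,600),interpolation=cv2.INTER_CUBIC))
print("bowl from scene",proj(f,[[479,150,74],[478,174,60],[480,126,60]]).round(1).tolist())
E
```

```text
[478.80557286 148.35019088 251.08207109] [ 3.14031618e+00 -2.92933002e-03 -8.27302179e-04] [-0.43855004 -0.33172478 -0.40317219] 2.575
bowl from scene [[278.4, 189.5], [255.2, 187.0], [301.7, 185.0]]
```

View pics/w1.png

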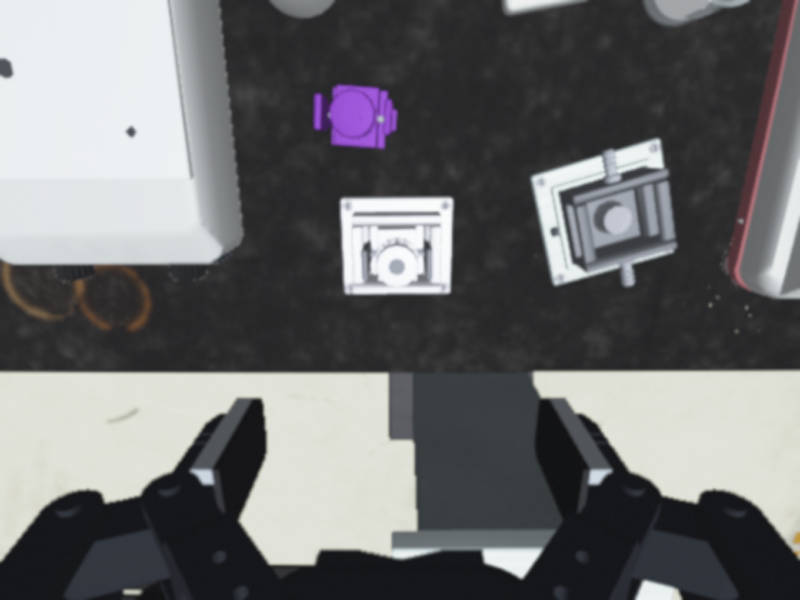

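Wrist view (zoom 1.43x): stand plate corners at (340,198), (453,198), (451,294), (345,294), and bowl top at (397,265). Head plate corners are at (531,177), (660,139), (677,248), (556,285), and the pin top at (617,218). I'll refine from these.

```bash
python3 - <<'E'
from h import *
import pickle
f=pickle.load(open("f1.pkl","rb")); k=560/800
cv=lambda p:(np.array(p)+.5)*k-.5
d=lambda a,b:(np.linalg.norm(b-a).round(1),np.degrees(np.arctan2(*(b-a)[1::-1])).round(1))
S=onplane(f,cv([[340,198],[453,198],[451,294],[345,294]]),8); H=onplane(f,cv([[531,177],[660,139],[677,248],[556,285]]),8)
for n,P in(("S",S),("H",H)): print(n,P.mean(0).round(1),[d(P[i],P[(i+1)%4]) for i in range(4)])
print("bowl",onplane(f,cv([[397,265]]),74).round(1),"pin",onplane(f,cv([[617,218]]),32).round(1))
t=onplane(f,cv([[611,152],[628,284]]),28);print("tails",t.round(1),t.mean(0),d(t[1],t[0]))
# subpixel: bright mask min-area rect of stand, bowl circle
g=cv2.cvtColor(f["frame"],cv2.COLOR_BGR2GRAY)
m=np.zeros_like(g); x0,y0,x1,y1=225,130,330,215; m[y0:y1,x0:x1]=(g[y0:y1,x0:x1]>110)*255
c=max(cv2.findContours(m,0,2)[0],key=cv2.contourArea);r=cv2.minAreaRect(c);print(r);B=onplane(f,cv2.boxPoints(r),8);print(B.mean(0).round(1),d(B[0],B[1]),d(B[1],B[2]))
m=np.zeros_like(g); x0,y0,x1,y1=365,90,480,205; m[y0:y1,x0:x1]=(g[y0:y1,x0:x1]>190)*255
c=max(cv2.findContours(m,0,2)[0],key=cv2.contourArea);r=cv2.minAreaRect(c);print(r);B=onplane(f,cv2.boxPoints(r),8);print(B.mean(0).round(1),d(B[0],B[1]),d(B[1],B[2]))
e=onplane(f,np.array([[242.,139],[313,139]]),8);print(d(e[0],e[1]))
E
```

```text
S [481.4 150.7   8. ] [(np.float64(90.3), np.float64(-90.1)), (np.float64(80.5), np.float64(-179.3)), (np.float64(90.4), np.float64(89.9)), (np.float64(80.4), np.float64(0.6))]
H [508.7 -18.5   8. ] [(np.float64(102.2), np.float64(-73.6)), (np.float64(90.6), np.float64(-161.3)), (np.float64(103.2), np.float64(108.1)), (np.float64(93.5), np.float64(18.1))]
bowl [[483.2 150.6  74. ]] pin [[509.4 -17.   32. ]]
tails [[557.4  -7.5  28. ]
 [455.7 -35.5  28. ]] [506.54507832 -21.47828805  28.        ] (np.float64(105.4), np.float64(15.4))
((277.5, 172.0), (68.0, 79.0), 90.0)
[481.4 151.3   8. ] (np.float64(90.1), np.float64(-90.1)) (np.float64(81.5), np.float64(-178.0))
((404.2759094238281, 153.72933959960938), (80.27449798583984, 50.45317077636719), 78.02386474609375)
[502.5   3.4   8. ] (np.float64(55.5), np.float64(-78.1)) (np.float64(95.9), np.float64(-160.4))
(np.float64(81.1), np.float64(-90.1))
```

Request:
{"fn": "step_arm", "kwargs": {
  "series": [1,1,-30,0,0,0,3,2,-70,0,0,0,3,2,-110,0,0,0,3,2,-145,0,0,0,3,2,-165,0,0,0,3,2,-180,0,0,0,3,2,-192,0,0,0,3,2,-200,0,0,0,3,2,-205,0,0,0,3,2,-205,0,0,0,3,2,-205,0,0,0]
}}

```text
t: 3.95
ee_pos: [482.3, 152.0, 46.7]
orientation: [-3.141, -0.0, -0.001]
force: [0.9, -0.2, -0.2]
width: 1.001
```

```bash
python3 - <<'E'
from h import *
import pickle
f=grab("wrist"); g=grab("scene"); pickle.dump((f,g),open("f2.pkl","wb")); s=observe()
print(s["ee_pos"],s["orientation"],s["force"],s["t"])
a=cv2.resize(f["frame"],(448,336)); b=cv2.resize(g["frame"][170:290,175:315],(392,336),interpolation=cv2.INTER_CUBIC)
cv2.imwrite("pics/g2.png",np.hstack([a,b])[:,:800])
E
```

```text
[482.28393634 151.98847987  46.71689168] [-3.14137002e+00  9.63863184e-05 -1.35059301e-03] [0.87801983 0.60569405 0.10377276] 4.05
```

View pics/g2.png

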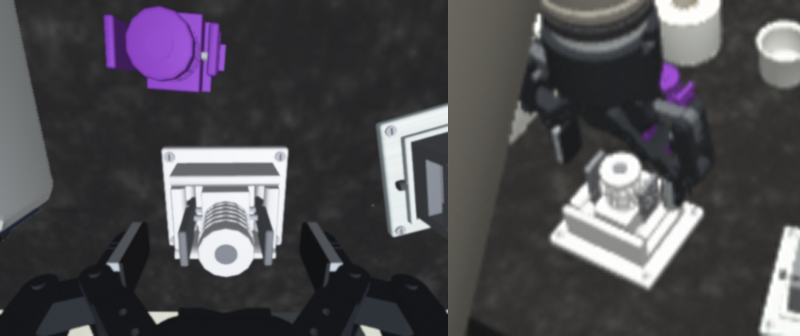

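The wrist view shows the fingers at columns 147 and 303 straddling the tabs at 184 and 268, so they are centred. I'll close now.

Request:
{"fn": "step_arm", "kwargs": {
  "series": [0,0,0,0,0,0,0,0,0,0,0,0,0,0,0,0,0,0,0,0,0,0,0,0,0,0,0,0,0,0,0,0,0,0,0,0,0,0,0,0,0,0,0,0,0,0,0,0],
  "fingers": 34
}}

```text
t: 5.05
ee_pos: [482.4, 151.7, 47.9]
orientation: [3.141, -0.0, 0.002]
force: [-2.6, -1.7, 10.9]
width: 0.406
```

```bash
python3 - <<'E'
from h import *
import pickle
f=grab("wrist"); g=grab("scene"); h=grab("side"); s=observe()
print(s["ee_pos"],s["force"],s["wrist_torque"],s["width"],s["t"])
a=f["frame"][200:420,160:400]; a=cv2.resize(a,(327,300)); b=cv2.resize(g["frame"][200:280,195:275],(300,300),interpolation=cv2.INTER_CUBIC)
c=cv2.resize(h["frame"][215:295,290:336],(172,300),interpolation=cv2.INTER_CUBIC)
cv2.imwrite("pics/g3.png",np.hstack([a,b,c]))
E
```

```text
[482.38415241 151.67479613  47.87941952] [-2.73243156 -2.33009486 10.09867454] [-0.35242993  0.59109149 -0.02055752] 0.4048459188287998 5.2
```

View pics/g3.png

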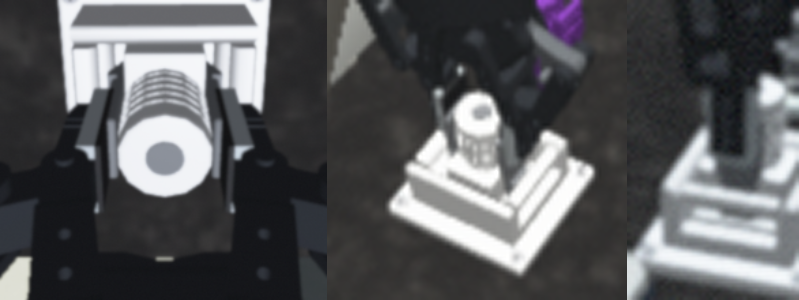

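The tabs look pinched and the fingers are on both pads. The upward 10 N is mild, either drag from the closing swing or tip contact. I'll lift gently and check.

Request:
{"fn": "step_arm", "kwargs": {
  "series": [0,0,1,0,0,0,0,0,2,0,0,0,0,0,3,0,0,0,0,0,4,0,0,0,0,0,5,0,0,0]
}}

```text
t: 5.82
ee_pos: [481.7, 151.8, 51.1]
orientation: [3.142, -0.0, -0.001]
force: [-0.0, 0.2, -1.3]
width: 0.406
```

Request:
{"fn": "step_arm", "kwargs": {
  "series": [0,0,5,0,0,0,0,0,12,0,0,0,0,0,22,0,0,0,0,0,36,0,0,0,0,0,52,0,0,0,0,0,66,0,0,0,0,0,76,0,0,0,0,0,80,0,0,0,0,0,80,0,0,0]
}}

```text
t: 6.95
ee_pos: [481.9, 151.7, 131.3]
orientation: [3.142, -0.0, -0.0]
force: [0.2, -0.0, -2.5]
width: 0.407
```

```bash
python3 - <<'E'
from h import *
import pickle
f=grab("wrist"); g=grab("scene"); h=grab("side"); s=observe(); pickle.dump((f,g,h),open("f4.pkl","wb"))
print(s["ee_pos"],s["force"],s["wrist_torque"],s["width"],s["t"])
a=f["frame"][120:420,100:500]; a=cv2.resize(a,(400,300)); b=cv2.resize(g["frame"][170:270,185:265],(240,300),interpolation=cv2.INTER_CUBIC)
c=cv2.resize(h["frame"][190:290,284:336],(156,300),interpolation=cv2.INTER_CUBIC)
cv2.imwrite("pics/g4.png",np.hstack([a,b,c]))
E
```

```text
[481.47129038 151.56945081 130.70905026] [-0.98220656 -0.29769645 -1.60274281] [ 0.02774943  0.02292444 -0.02031871] 0.4049148259287959 7.1
```

View pics/g4.png

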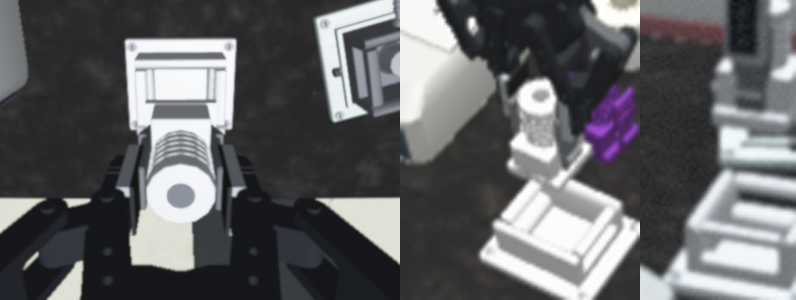

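The cartridge is out of the stand and held upright; the stand is empty. Next I'll triangulate the bowl top and the head's pin top.

```bash
python3 - <<'E'
from h import *
import pickle
def tri(a,pa,b,pb):
    o1,d1=rays(a,[pa]);o2,d2=rays(b,[pb]);d1=d1[0];d2=d2[0]
    t=np.linalg.lstsq(np.c_[d1,-d2],o2-o1,rcond=None)[0];p,q=o1+t[0]*d1,o2+t[1]*d2
    return ((p+q)/2).round(1),np.linalg.norm(p-q).round(1)
f,g,h=pickle.load(open("f4.pkl","rb"));f0=pickle.load(open("f0.pkl","rb"))["scene"];f1=pickle.load(open("f1.pkl","rb"));k=.7
print("bowl",tri(f,(281,314),g,(231.5,198.6)))
print("pin",tri(f1,(431.6,152.3),f0,(315.4,266.2)), "scene pin@32",onplane(f0,[[315.4,266.2]],32))
print("bowl orig",tri(f1,(277.6,185.2),f0,(236.2,229.6)))
E
```

```text
bowl (array([483.4, 152.2, 159.3]), np.float64(2.1))
pin (array([508.2, -17.7,  28.1]), np.float64(2.3)) scene pin@32 [[504.82394164 -17.89743073  32.        ]]
bowl orig (array([482.2, 151.3,  70.5]), np.float64(1.1))
```

Request:
{"fn": "step_arm", "kwargs": {
  "series": [0,0,10,0,0,0,2,-12,20,0,0,0.02,5,-32,20,0,0,0.06,9,-60,20,0,0,0.11,13,-88,20,0,0,0.16,17,-116,20,0,0,0.21,21,-140,20,0,0,0.25,24,-158,20,0,0,0.28,25.5,-168,20,0,0,0.3,25.5,-170,15,0,0,0.305,25.5,-170,0,0,0,0.305,25.5,-170,-10,0,0,0.305,25.5,-170,-10,0,0,0.305,25.5,-170,-10,0,0,0.305]
}}

```text
t: 8.85
ee_pos: [507.5, -17.8, 121.3]
orientation: [-3.105, -0.478, -0.0]
force: [0.4, 0.2, -1.3]
width: 0.41
```

```bash
python3 - <<'E'
from h import *
import pickle
f=grab("wrist"); g=grab("scene"); h=grab("side"); s=observe(); pickle.dump((f,g,h),open("f5.pkl","wb"))
print(s["ee_pos"],s["orientation"],s["force"],s["wrist_torque"],s["width"],s["t"])
a=cv2.resize(f["frame"][100:400,90:490],(480,360)); b=cv2.resize(g["frame"][200:310,260:358],(320,360),interpolation=cv2.INTER_CUBIC)
cv2.imwrite("pics/g5.png",np.hstack([a,b]))
E
```

```text
[507.84632392 -18.0410771  121.73060051] [3.10492030e+00 4.77294445e-01 1.51101005e-03] [ 0.48456049  0.09475867 -1.96632979] [-0.06222992  0.04385703  0.04604844] 0.4084140102549989 9.0
```

View pics/g5.png

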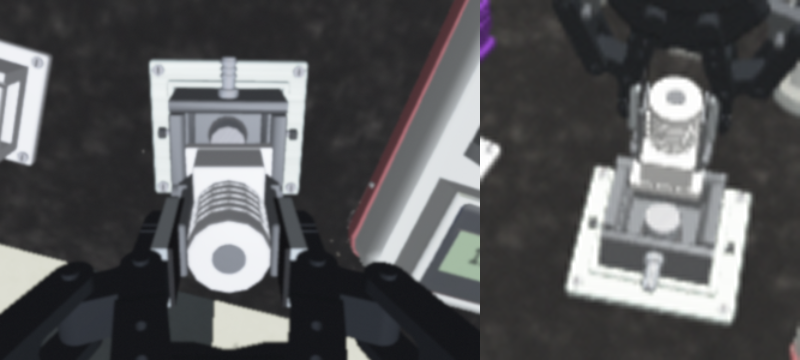

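```bash
python3 - <<'E'
from h import *
import pickle
f,g,h=pickle.load(open("f5.pkl","rb"))
cv=lambda p:np.array(p)/1.2+[90,100]
e=onplane(f,cv([[150,62],[307,64],[299,193],[156,193]]),8);print(e.round(1).tolist(),np.degrees(np.arctan2(*(e[1]-e[0])[1::-1])))
c=e.mean(0);print("centre",c, "edge mid",(e[0]+e[1])/2, "tail end",onplane(f,cv([[229,60]]),28))
m=(e[0]+e[1])/2;a=np.radians(17.5);print("ctr from top edge",m[:2]-47*np.array([np.cos(a),np.sin(a)]))
print("bowl @155",onplane(f,cv([[228,258]]),149).round(1), "pin-ish top arc")
E
```

```text
[[537.6, 43.5, 8.0], [566.6, -52.7, 8.0], [479.1, -80.5, 8.0], [448.3, 17.0, 8.0]] -73.21810032779246
centre [507.89035404 -18.16321303   8.        ] edge mid [552.09366472  -4.60782404   8.        ] tail end [[556.66483932  -3.41805387  28.        ]]
ctr from top edge [507.26896804 -18.74099662]
bowl @155 [[508.9 -17.9 149. ]] pin-ish top arc
```

Request:
{"fn": "step_arm", "kwargs": {
  "series": [0,0,-10,0,0,0,0,0,-22,0,0,0,0,0,-33,0,0,0,0,0,-40,0,0,0,0,0,-45,0,0,0,0,0,-45,0,0,0]
}}

```text
t: 9.75
ee_pos: [507.4, -18.1, 76.0]
orientation: [-3.105, -0.477, 0.001]
force: [-0.1, -0.6, -0.8]
width: 0.41
```

Request:
{"fn": "step_arm", "kwargs": {
  "series": [0,0,-2,0,0,0,0,0,-4,0,0,0,0,0,-6,0,0,0,0,0,-6,0,0,0]
}}

```text
t: 10.25
ee_pos: [507.6, -18.2, 70.8]
orientation: [3.105, 0.477, 0.001]
force: [-0.9, 0.7, 3.0]
width: 0.409
```

Request:
{"fn": "step_arm", "kwargs": {
  "series": [0,0,-2,0,0,0,0,0,-4,0,0,0,0,0,-4,0,0,0]
}}

```text
t: 10.62
ee_pos: [507.7, -18.2, 66.4]
orientation: [3.105, 0.477, 0.001]
force: [-1.0, -0.2, 4.2]
width: 0.406
```

Request:
{"fn": "step_arm", "kwargs": {
  "series": [0,0,-1.5,0,0,0,0,0,-3,0,0,0,0,0,-3,0,0,0]
}}

```text
t: 11.0
ee_pos: [507.7, -18.2, 63.4]
orientation: [3.105, 0.477, 0.001]
force: [-1.1, -0.9, 5.6]
width: 0.405
```

Request:
{"fn": "step_arm", "kwargs": {
  "series": [0,0,-1,0,0,0,0,0,-2,0,0,0,0,0,-3,0,0,0,0,0,-3,0,0,0]
}}

```text
t: 11.5
ee_pos: [507.7, -18.2, 60.5]
orientation: [3.105, 0.477, 0.001]
force: [-1.1, -0.7, 6.1]
width: 0.405
```

Request:
{"fn": "step_arm", "kwargs": {
  "series": [0,0,-1,0,0,0,0,0,-2,0,0,0,0,0,-2,0,0,0]
}}

```text
t: 11.88
ee_pos: [507.7, -18.2, 58.6]
orientation: [3.105, 0.477, 0.001]
force: [-1.6, -0.6, 7.3]
width: 0.404
```

Request:
{"fn": "step_arm", "kwargs": {
  "series": [0,0,-1,0,0,0,0,0,-2,0,0,0,0,0,-2,0,0,0]
}}

```text
t: 12.25
ee_pos: [507.7, -18.2, 56.7]
orientation: [3.105, 0.477, 0.001]
force: [-1.7, -1.6, 7.0]
width: 0.405
```

Request:
{"fn": "step_arm", "kwargs": {
  "series": [0,0,-1,0,0,0,0,0,-2,0,0,0,0,0,-2,0,0,0]
}}

```text
t: 12.62
ee_pos: [507.8, -18.2, 55.6]
orientation: [3.104, 0.477, 0.001]
force: [-3.3, -1.4, 12.2]
width: 0.409
```

Request:
{"fn": "step_arm", "kwargs": {
  "series": [0,0,0,0,0,0,0,0,0,0,0,0,0,0,0,0,0,0,0,0,0,0,0,0,0,0,0,0,0,0,0,0,0,0,0,0],
  "fingers": 75
}}

```text
t: 13.38
ee_pos: [507.4, -18.2, 54.2]
orientation: [-3.105, -0.477, 0.0]
force: [-0.4, 0.7, 0.5]
width: 0.88
```

Request:
{"fn": "step_arm", "kwargs": {
  "series": [0,0,8,0,0,0,0,0,25,0,0,0,0,0,45,0,0,0,0,0,65,0,0,0,0,0,80,0,0,0,0,0,85,0,0,0,0,0,85,0,0,0]
}}

```text
t: 14.25
ee_pos: [507.5, -18.3, 139.5]
orientation: [3.105, 0.477, 0.0]
force: [-0.6, 0.2, 0.1]
width: 0.875
```

```bash
python3 - <<'E'
from h import *
import pickle
f=grab("wrist"); g=grab("scene"); h=grab("side"); s=observe(); pickle.dump((f,g,h),open("f6.pkl","wb"))
print(s["ee_pos"],s["orientation"],s["force"],s["width"],s["t"])
a=cv2.resize(f["frame"][100:400,90:490],(480,360)); b=cv2.resize(g["frame"][200:310,260:358],(320,360),interpolation=cv2.INTER_CUBIC)
cv2.imwrite("pics/g6.png",np.hstack([a,b]))
E
```

```text
[506.7720392  -18.30527054 138.52158912] [-3.10479899e+00 -4.76947470e-01  2.67445140e-03] [0.88138523 0.24330119 0.69897935] 0.8766818340676905 14.4
```

View pics/g6.png

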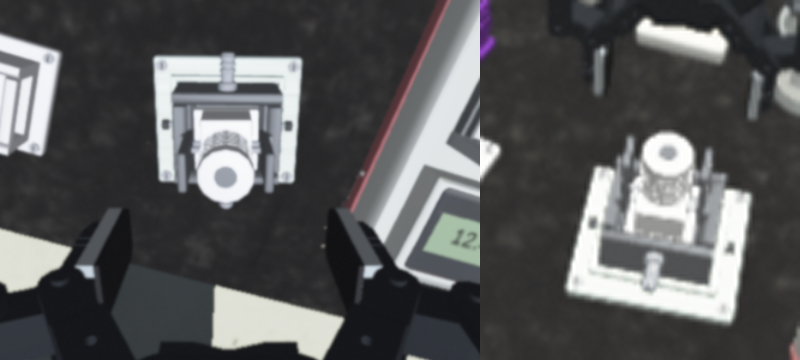

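The cartridge stands in the pocket's mouth, upright, and has come back up as expected. I'll measure the bowl top, then push with the fingers shut.

```bash
python3 - <<'E'
from h import *
import pickle
f,g,h=pickle.load(open("f6.pkl","rb"))
o1,d1=rays(f,[(277.5,247.5)]);o2,d2=rays(g,[(317.6,246.4)])
t=np.linalg.lstsq(np.c_[d1[0],-d2[0]],o2-o1,rcond=None)[0];print(o1+t[0]*d1[0],o2+t[1]*d2[0])
E
```

```text
[505.90682035 -17.74315294  95.83201397] [506.03446676 -18.09925858  95.82191105]
```

Request:
{"fn": "step_arm", "kwargs": {
  "series": [0,0,0,0,0,0,0,0,0,0,0,0,0,0,0,0,0,0,0,0,0,0,0,0,0,0,0,0,0,0,0,0,0,0,0,0,0,0,0,0,0,0,0,0,0,0,0,0],
  "fingers": 0
}}

```text
t: 15.4
ee_pos: [507.4, -18.2, 139.3]
orientation: [3.105, 0.477, -0.0]
force: [0.2, -0.4, -0.8]
width: 0.002
```

Request:
{"fn": "step_arm", "kwargs": {
  "series": [-0.5,0,-8,0,0,0,-0.5,0,-18,0,0,0,-0.5,0,-24,0,0,0,-0.5,0,-26,0,0,0,-0.5,0,-29,0,0,0,-0.5,0,-32,0,0,0,-0.5,0,-35,0,0,0,-0.5,0,-36,0,0,0,-0.5,0,-36,0,0,0]
}}

```text
t: 16.52
ee_pos: [506.9, -18.2, 103.3]
orientation: [3.105, 0.477, -0.0]
force: [1.0, 1.0, -0.4]
width: -0.001
```

Request:
{"fn": "step_arm", "kwargs": {
  "series": [0,0,-1,0,0,0,0,0,-2,0,0,0,0,0,-3,0,0,0,0,0,-4,0,0,0,0,0,-5,0,0,0,0,0,-5,0,0,0]
}}

```text
t: 17.27
ee_pos: [507.0, -18.2, 98.3]
orientation: [3.105, 0.477, 0.0]
force: [0.1, -0.0, -0.6]
width: -0.0
```

Request:
{"fn": "step_arm", "kwargs": {
  "series": [0,0,-1,0,0,0,0,0,-2,0,0,0,0,0,-3,0,0,0,0,0,-3,0,0,0]
}}

```text
t: 17.77
ee_pos: [507.4, -18.3, 95.8]
orientation: [3.105, 0.477, 0.001]
force: [-0.7, -0.2, 4.7]
width: -0.004
```

Request:
{"fn": "step_arm", "kwargs": {
  "series": [0,0,-1,0,0,0,0,0,-2,0,0,0,0,0,-2,0,0,0]
}}

```text
t: 18.15
ee_pos: [507.5, -18.2, 94.0]
orientation: [3.105, 0.477, 0.002]
force: [0.0, -0.5, 6.1]
width: -0.003
```

Request:
{"fn": "step_arm", "kwargs": {
  "series": [0,0,-1,0,0,0,0,0,-2,0,0,0,0,0,-2,0,0,0]
}}

```text
t: 18.52
ee_pos: [507.8, -18.1, 92.3]
orientation: [3.105, 0.477, 0.003]
force: [0.2, -1.1, 7.0]
width: 0.002
```

Request:
{"fn": "step_arm", "kwargs": {
  "series": [0,0,-1,0,0,0,0,0,-2,0,0,0,0,0,-2,0,0,0]
}}

```text
t: 18.9
ee_pos: [508.0, -18.1, 90.6]
orientation: [3.104, 0.477, 0.004]
force: [-1.4, -0.6, 9.2]
width: 0.005
```

Request:
{"fn": "step_arm", "kwargs": {
  "series": [0,0,-1,0,0,0,0,0,-2,0,0,0,0,0,-2,0,0,0]
}}

```text
t: 19.27
ee_pos: [507.5, -18.2, 88.1]
orientation: [3.105, 0.477, 0.002]
force: [-0.7, -0.9, 7.0]
width: -0.0
```

Request:
{"fn": "step_arm", "kwargs": {
  "series": [0,0,-1,0,0,0,0,0,-2,0,0,0,0,0,-2,0,0,0]
}}

```text
t: 19.65
ee_pos: [507.5, -18.1, 86.1]
orientation: [3.105, 0.477, 0.002]
force: [-0.1, -0.5, 7.0]
width: -0.001
```

Request:
{"fn": "step_arm", "kwargs": {
  "series": [0,0,-1,0,0,0,0,0,-2,0,0,0,0,0,-2,0,0,0]
}}

```text
t: 20.02
ee_pos: [507.6, -18.1, 84.2]
orientation: [3.105, 0.477, 0.002]
force: [-1.3, 0.4, 7.8]
width: 0.001
```

Request:
{"fn": "step_arm", "kwargs": {
  "series": [0,0,-1,0,0,0,0,0,-1.5,0,0,0,0,0,-1.5,0,0,0]
}}

```text
t: 20.4
ee_pos: [507.4, -18.1, 82.6]
orientation: [3.105, 0.477, 0.002]
force: [-1.5, -0.4, 6.2]
width: 0.001
```

Request:
{"fn": "step_arm", "kwargs": {
  "series": [0,0,-1,0,0,0,0,0,-1,0,0,0]
}}

```text
t: 20.65
ee_pos: [507.6, -18.1, 82.0]
orientation: [3.104, 0.477, 0.002]
force: [-2.4, 0.2, 9.7]
width: 0.0
```

Request:
{"fn": "step_arm", "kwargs": {
  "series": [0,0,-1,0,0,0,0,0,-1,0,0,0]
}}

```text
t: 20.9
ee_pos: [507.9, -18.0, 82.0]
orientation: [3.104, 0.477, 0.003]
force: [-3.1, -0.7, 15.1]
width: -0.001
```

Request:
{"fn": "step_arm", "kwargs": {
  "series": [0,0,-1,0,0,0,0,0,-1,0,0,0]
}}

```text
t: 21.15
ee_pos: [508.3, -17.9, 82.0]
orientation: [3.103, 0.477, 0.004]
force: [-4.5, -1.4, 21.2]
width: 0.0
```

Request:
{"fn": "step_arm", "kwargs": {
  "series": [0,0,2,0,0,0,0,0,4,0,0,0,0,0,5,0,0,0,0,0,6,0,0,0,0,0,6,0,0,0]
}}

```text
t: 21.78
ee_pos: [506.6, -18.2, 84.4]
orientation: [-3.105, -0.477, 0.001]
force: [-0.4, -0.5, -0.3]
width: 0.003
```

Request:
{"fn": "step_arm", "kwargs": {
  "series": [0,0,10,0,0,0,0,0,30,0,0,0,0,0,50,0,0,0,0,0,60,0,0,0,0,0,60,0,0,0,0,0,60,0,0,0]
}}

```text
t: 22.52
ee_pos: [506.3, -18.3, 144.1]
orientation: [-3.105, -0.477, 0.002]
force: [0.1, -0.2, 0.3]
width: -0.005
```

```bash
python3 - <<'E'
from h import *
import pickle
f=grab("wrist"); g=grab("scene"); h=grab("side"); s=observe(); pickle.dump((f,g,h),open("f7.pkl","wb"))
print(s["ee_pos"],s["force"],s["t"])
a=cv2.resize(f["frame"][120:300,180:380],(400,360),interpolation=cv2.INTER_CUBIC); b=cv2.resize(g["frame"][200:310,260:382],(400,360),interpolation=cv2.INTER_CUBIC)
cv2.imwrite("pics/g7.png",np.hstack([a,b]))
E
```

```text
[506.34623589 -18.28865292 144.02463402] [0.31465816 0.06773321 0.48160695] 22.675
```

View pics/g7.png

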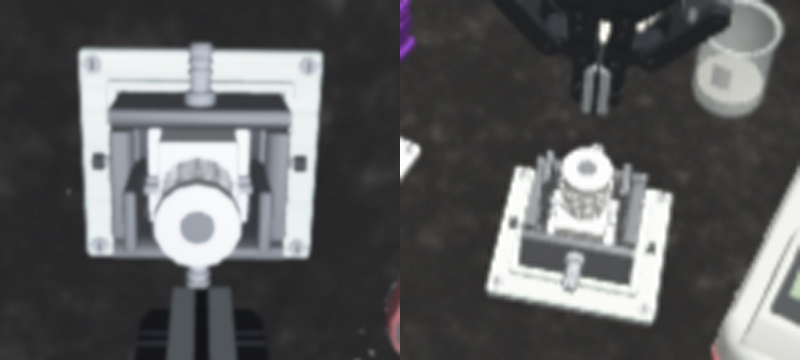

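```bash
python3 - <<'E'
from h import *
import pickle
f,g,h=pickle.load(open("f7.pkl","rb"));f0=pickle.load(open("f0.pkl","rb"))["scene"]
def tri(a,pa,b,pb):
    o1,d1=rays(a,[pa]);o2,d2=rays(b,[pb])
    t=np.linalg.lstsq(np.c_[d1[0],-d2[0]],o2-o1,rcond=None)[0];return ((o1+t[0]*d1[0]+o2+t[1]*d2[0])/2).round(1)
S=lambda x,y:((x-400)*.305+260,y/3.273+200); W=lambda x,y:(180+x/2,120+y/2)
print("bowl",tri(f,W(198,229),g,S(587,168)))
d=cv2.absdiff(f0["frame"],g["frame"]).max(2)
for n,(x,y) in dict(purple=(252,212),roll=(260,177),cup=(295,189),timer=(324,205),beaker=(362,216)).items(): print(n,(d[y-12:y+12,x-12:x+12]>40).sum())
E
```

```text
bowl [505.5 -18.3  81.1]
purple 0
roll 43
cup 300
timer 544
beaker 70
```

Request:
{"fn": "step_arm", "kwargs": {
  "series": [-10,0,20,0,0,0,-30,0,50,0,0,0,-60,0,85,0,0,0,-85,0,115,0,0,0,-100,0,135,0,0,0,-100,0,140,0,0,0,-100,0,140,0,0,0,-100,0,140,0,0,0]
}}

```text
t: 23.68
ee_pos: [406.8, -18.2, 283.7]
orientation: [-3.104, -0.477, 0.003]
force: [0.4, -0.6, 0.5]
width: -0.003
```

```bash
python3 - <<'E'
from h import *
import pickle
f=grab("wrist");g=grab("scene");h=grab("side");fs=pickle.load(open("f0.pkl","rb"))
a=cv2.resize(f["frame"],(400,300));b=g["frame"][150:300,220:420];b=cv2.resize(b,(400,300),interpolation=cv2.INTER_CUBIC)
cv2.imwrite("pics/g8.png",np.hstack([a,b]));print(observe()["t"])
E
```

```text
23.825
```

View pics/g8.png

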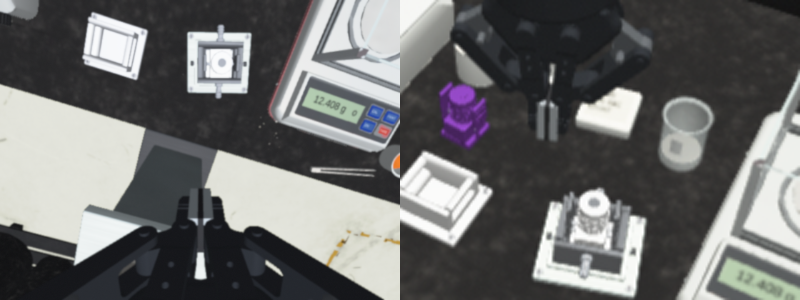

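The cartridge sits upright and low in the head at (221,62) in the wrist view. The stand is empty, the bystanders in view stand where they were, and the arm is clear of everything. Handing in.

```bash
python3 -c "
from rig import job; print(job.job_done())"
```

```text
the job is handed in; nothing more can be done
None
```

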